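# Clamp a straightedge flush along a camera plate

### The arm

A 7-joint arm with a two-finger parallel gripper is mounted at the origin on the work surface. World frame = base frame: x ahead of the robot, y to its left, z up, the work surface at z = 0. Lengths are in mm, angles in rad, forces in N, time in s.
With the tool pointing down it reaches from about 400 to 875 mm from the base axis. Payload 4.4 kg.
Tool frame: the origin (TCP) lies at the very end of the fingers, on their centre line; the grasp point (between the pads) lies 19 mm behind it; z points along the fingers, y is the line along which they close (so a half turn about z gives the same grasp; the last joint's range is limited). The gripper opens to 85 mm and grips with 20 to 120 N. Pads are 22 mm wide; open, the fingers measure 114 mm over their backs; the gripper's body (76 mm by 85 mm) begins 54 mm behind the grasp point. The pads swing forward as they close: fully open they stand 13 mm farther back than shut.
Start: joints at [-0.066, 0.628, 0.038, 1.517, -0.027, 0.996, -0.02], TCP at [650.014, 0.028, 196.813] pointing down, gripper open.
Joint ranges: [-3.06, 3.06], [-0.37, 2.12], [-1.25, 1.32], [0.18, 2.47], [-1.1, 4.24], [0.23, 1.98], [-2.94, 2.94]. Speed limits (rad/s): [2.57, 2.57, 3.14, 3.14, 3.14, 3.14, 3.14].

### API

Orientations are given as [roll, pitch, yaw] about the fixed x, y, z axes, in that order (R = Rz(yaw) Ry(pitch) Rx(roll)).
In Python, from cell import status, get_image, ctrl, models gives the robot as it stands.
- The arm moves only by the shell command python3 -m handwheel 'ROWS' [OPENING]. ROWS is JSON, a list of rows, each an object with "delta_pos": the shift along the world's x, y, z in cm, a list of three; "yaw": the turn about the world's z in rad. A call has 1 to 10 rows; each row shifts and turns the commanded pose from where the row before left it; what a row does not reach is not made up. A row lasts 1/12 s, in which the tool goes at most 41.7 mm and 7.16 degrees, less where a joint would pass 70% of its speed; a pose out of reach is approached as far as the arm can. A call is refused whole if a number of a shift passes 4.17 or a number of a turn 0.125, either way. A call with a gripper value outside its range is refused whole. OPENING is the opening, from -1 (shut) to 1 (fully open), set as the call begins (- or left out, the last holds). The fingers move at their own pace and stop on an object; the grip force is fixed at half the most. Time passes only in rows, so rows that do not move let the fingers close. It gives the time, the measured TCP pose, the force, the opening and the grip force at its end, in the units of the state.
- status.read_state(): the state, without advancing time (a new reading comes with each control period).
- get_image(name): name is "scene" or "side" or "wrist"; returns a dict with "color" (384x512x3 uint8, red, green, blue), "z_map" (384x512 float32, mm along the optical axis (not along the pixel's ray), 0 where there is no reading), "fx", "fy", "cx", "cy" (pixels), "position" and "rotation" of the camera in the world; the wrist camera has in their place "hand_eye" (4x4, takes a point from camera to tool coordinates, whose origin is the TCP and whose axes are the flange's). Camera axes: x right, y up, looking along -z (the intrinsics and any distortion apply to the point x, -y, -z); pixel columns grow to the right and rows downward; lengths in mm; the calibration is good to about 2 mm. A picture is of the moment at which its call begins: read the wrist's pose just before it.
- ctrl.finish_job(): hands the job in; it is judged then, once.
Trained networks look in a picture, given as the dict that the camera call returned (one of the last four; its "shot" number tells which), for a name from the list of things; names that differ only in an ending like _2 or _b are one class to them, and where a whole thing is asked for, a point or a joint stands for the part that bears it (a point fixed in the world has none). Each returns a list of dicts, best first, with "score" (0 to 1); they miss things now and then, are a little off and sometimes report something else, mostly with a low value. They report only what shows in the picture. A call takes as long as a camera call.
- models.boxes_of(picture, name): "rect" ([left, top, right, bottom] in pixels, round what is visible of it).
The state is a dict: "clock": time; "qpos": joint angles; "qd": joint speeds; "tau": joint torques, N m; "eef_pos": TCP position; "tool_rot": TCP orientation; "force": force on the tool from outside, world axes, zero at the start; "torque": the same for the moment, N m; "width": finger opening in mm; "gripper_force": force on a finger pad.
Only numpy, scipy, OpenCV 4.12 (cv2) and the standard library are available. Lean on these libraries where they do the work, as an engineer would, in place of code of your own. Each camera call takes 0.05 s, during which the arm holds its last target. There are 200 camera calls.

### The job

On the dark marking board, lay the straightedge flat with one long edge flush against the camera plate's long edge, so that it runs past both ends of the plate, with the clamp still open. Then turn the wing knob clockwise until it stops, so that the two jaws hold the straightedge there. Leave the zoom lens, the dish of lens caps and the filter box where they are.

Things in the scene. Friction and masses are not known exactly. Their poses are not given: they have to be found in the camera images.
- straightedge: Loose steel straightedge, a flat bar 190 long (its y), 36 wide (its x), 8 thick, both long edges alike, about 0.3 kg. On its middle stands an upright black fin handle: 14 thick (x), 60 long (y), from 8 to 45 above the underside. Origin: centre of the underside, z up. Either long edge may be used.
- board: Fixed dark wooden marking board, 15 thick, 235 (x, -150 to +85) by 240 (y). Origin on the table surface beneath it, z up. Screwed onto it is an aluminium camera plate, 55 wide (x +20 to +75), 150 long (y -75 to +75), 14 high above the board. At x -117 to -62 a 10 high, 160 long clamp housing carries the wing knob at x = -98, y = 0.
- jaw_line (a point): Point midway between the faces of the two jaw pads when fully open, on the board's top, 51 from the plate's edge; axes as the board's. The steel pads stand at y = +50 and -50, 32 wide, 12 high above the board, and move together in +x, 12 per rad of the knob. They meet a flush straightedge after 15 and are sprung.
- plate_edge (a point): Middle of the camera plate's long edge that faces the jaws, at the level of the board's top surface; axes as the board's: x points into the plate, y along the edge, z up. A straightedge flush and centred has its origin at x = -18, y = 0, z = 0 here.
- wing (a joint): Turn of the clamp's wing knob in rad: 0 fully open, 1.5 at its stop (jaws closed, pads sprung against the straightedge); grows clockwise seen from above; stays where it is left, stiff to about 0.25 N m near the stop. It may start partly turned, up to 0.3.
- wing_grip (a point): Point on the knob's vertical axis at grip height, 55 above the table. The knob's bar is 56 long (along this point's x, turning with the knob), 14 thick (y), from 35 to 66 above the table, on a round foot 46 across.
- lens: Black zoom lens lying on its side, 167 long (y), 76 across; origin under its middle. Leave alone.
- dish: White ceramic dish with two black lens caps in it, 130 across, 35 high; origin under its middle. Leave alone.
- wallet: Grey plastic filter box, 90 (x) by 115 (y) by 30 high; origin under its middle. Leave alone.

How it is judged:
By the outcome, as a careful person would: the job done as asked, in the order asked, and still so for the second after the job is handed in, with the robot touching nothing.
It also fails if it takes over 51 s, if anything falls off the work surface, if the arm or the gripper's body presses on something with over 40 N, if the wrist force passes 120 N, or if a joint passes its speed limit or range.

## Working session

There is one attempt and no reset: what is moved stays moved. The work goes in short steps, Python scripts to look and compute and a shell command to move; the robot and the scene stay as the last step left them, time stands still between calls to the robot, and variables do not carry over. Pictures are saved under pics/ and viewed, at most 10 in all, crops included, and the job is handed in when it is done.

```bash
mkdir -p pics; ls; cat > h.py <<'E'
import numpy as np, cv2
from cell import status, get_image, ctrl, models
def cloud(p):
    z=p["z_map"]; v,u=np.mgrid[0:z.shape[0],0:z.shape[1]]
    P=np.stack([(u-p["cx"])/p["fx"]*z,-(v-p["cy"])/p["fy"]*z,-z],-1)
    W=P@np.array(p["rotation"]).T+np.array(p["position"])
    W[z==0]=np.nan
    return W
E
python3 - <<'E'
from h import *
import pickle
ps=[get_image(n) for n in("scene","side")]
pickle.dump(ps,open("ps.pkl","wb"))
cv2.imwrite("pics/a.png",cv2.resize(np.vstack([p["color"][:,:,::-1] for p in ps]),None,fx=.78,fy=.78))
for p,n in zip(ps,("scene","side")):
    print({k:v for k,v in p.items() if k not in("color","z_map")})
    for t in("straightedge","board","wing","lens","dish","wallet"):
        print(n,t,[(np.round(b["rect"]),round(b["score"],2)) for b in models.boxes_of(p,t)[:2]])
print(status.read_state())
E
```

```text
pics
{'fx': 351.15008209232167, 'fy': 351.15008209232167, 'cx': 247.58268127817766, 'cy': 190.84207000798912, 'position': array([1088.22921849,  380.65403274,  738.8794813 ]), 'rotation': array([ 0.76412927, -0.01583059,  2.31555465]), 'shot': 1}
scene straightedge [(array([307., 223., 353., 285.]), 0.83)]
scene board [(array([172., 120., 276., 188.]), 0.69)]
scene wing []
scene lens []
scene dish [(array([254., 265., 311., 323.]), 0.97)]
scene wallet [(array([146., 186., 197., 226.]), 0.83), (array([307., 222., 353., 286.]), 0.21)]
{'fx': 448.4947668374636, 'fy': 448.4947668374636, 'cx': 251.25396383141802, 'cy': 194.3218555854601, 'position': array([266.07436288, 450.51552191, 808.62063026]), 'rotation': array([ 0.70174308,  0.00744759, -2.52804226]), 'shot': 2}
side straightedge [(array([148., 282., 246., 341.]), 0.65)]
side board [(array([286., 139., 417., 240.]), 0.61), (array([ 94., 227., 160., 288.]), 0.32)]
side wing [(array([371., 171., 396., 196.]), 0.6), (array([287., 138., 415., 242.]), 0.35)]
side lens [(array([149., 151., 222., 221.]), 0.58), (array([369., 171., 397., 198.]), 0.3)]
side dish [(array([ 96., 226., 160., 286.]), 0.77)]
side wallet [(array([215., 134., 268., 176.]), 0.86)]
{'clock': 0.7, 'qpos': array([-0.06582861,  0.62836536,  0.03851721,  1.51741809, -0.0269972 ,
        0.99630901, -0.01999411]), 'qd': array([ 7.89172070e-04, -7.49407746e-05, -8.10353014e-04,  7.77936208e-04,
        5.68602742e-04, -5.63917431e-04,  4.05468288e-05]), 'tau': array([ 5.45227576e-04, -5.63118732e+01,  1.22598454e+00, -1.93747205e+01,
        1.09434748e-02,  1.46593244e-03,  2.29778117e-06]), 'eef_pos': array([6.50004958e+02, 3.53945379e-02, 1.96830406e+02]), 'tool_rot': array([ 3.14157427e+00, -2.55658782e-05,  1.57079301e+00]), 'force': array([-0.08158405, -0.14916238, -0.1327782 ]), 'torque': array([-0.03472416, -0.03304555, -0.059255  ]), 'gripper_force': 0.0, 'width': 85.52598729741712}
```

```bash
python3 - <<'E'
import re
s=open("h.py").read()
s=s.replace('W=P@np.array(p["rotation"]).T','W=P@Rotation.from_euler("xyz",p["rotation"]).as_matrix().T').replace("import numpy as np, cv2","import numpy as np, cv2\nfrom scipy.spatial.transform import Rotation")
open("h.py","w").write(s)
from h import *
import pickle
ps=pickle.load(open("ps.pkl","rb"))
out=[]
for p in ps:
    W=cloud(p); c=p["color"][:,:,::-1]
    # ortho: rows = x decreasing from 950 to 350, cols = y decreasing 450..-450
    im=np.zeros((600,800,3),np.uint8)
    m=np.isfinite(W[...,0])&(W[...,2]<120)
    r=np.round(950-W[m][:,0]).astype(int); q=np.round(400-W[m][:,1]).astype(int)
    ok=(r>1)&(r<598)&(q>1)&(q<798)
    for dr in(-1,0,1):
        for dq in(-1,0,1): im[r[ok]+dr,q[ok]+dq]=c[m][ok]
    out.append(im)
    t=W[300:,:,2]; print(np.nanmedian(t), np.nanpercentile(W[...,2],[5,50]))
for i in(0,1): cv2.imwrite(f"pics/o{i}.png",out[i])
E
```

```text
-0.9336533583261826 [-5.83752905e+02 -9.99977058e-02]
-0.5986212074991499 [-744.7111476    -0.89664723]
```

View pics/a.png

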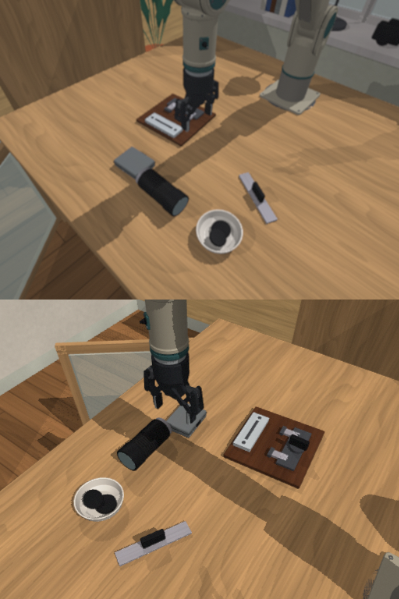

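View pics/o1.png

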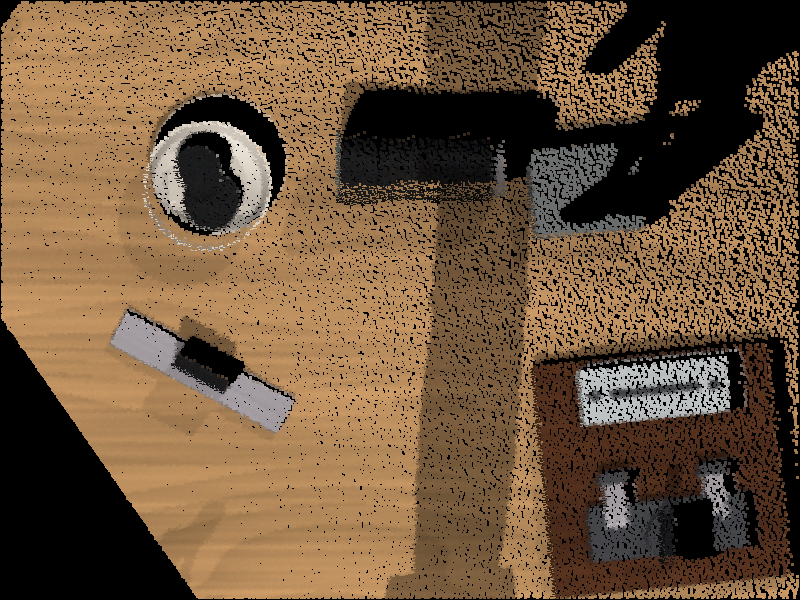

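The overview shows a straightedge around (580, 198) and the board on the right, with plate toward +x and knob near (420, -295). Now precise fits.

```bash
python3 - <<'E'
from h import *
import pickle
ps=pickle.load(open("ps.pkl","rb"))
def rect(P):
    (c,s,a)=cv2.minAreaRect(np.percentile is None or P.astype(np.float32)); 
    return np.round(c,1),np.round(s,1),round(a,1)
def fit(W,lo,hi,x,y,name,trim=True):
    m=(W[...,2]>lo)&(W[...,2]<hi)&(W[...,0]>x[0])&(W[...,0]<x[1])&(W[...,1]>y[0])&(W[...,1]<y[1])
    m=m.astype(np.uint8); n,l,st,_=cv2.connectedComponentsWithStats(m)
    if n<2: print(name,"none");return
    k=1+np.argmax(st[1:,4]); P=W[l==k]
    print(name,len(P),"z",round(np.median(P[:,2]),1),*rect(P[:,:2]),"mean",np.round(P.mean(0),1))
for p in ps:
    W=cloud(p); print("--")
    fit(W,4,14,(480,680),(90,310),"edge")
    fit(W,30,55,(480,680),(90,310),"fin")
    fit(W,23,36,(500,620),(-360,-150),"plate")
    fit(W,11,19,(330,640),(-420,-100),"board")
    fit(W,55,75,(370,460),(-360,-230),"knob")
    fit(W,30,75,(370,460),(-360,-230),"knob2")
    m=(W[...,2]>21)&(W[...,2]<32)&(W[...,0]>380)&(W[...,0]<490)&(W[...,1]>-400)&(W[...,1]<-150)
    W2=W[m]; print("jaw/housing z",np.histogram(W2[:,2],8))
E
```

```text
--
edge 781 z 7.6 [575.6 200. ] [191.2  38.1] 61.7 mean [583.8 208.6   7.7]
fin 176 z 43.4 [576.6 199.2] [61.4 15.3] 61.2 mean [579.3 201.4  41.6]
plate 628 z 28.6 [ 558.4 -252.3] [ 57. 151.] 5.9 mean [ 560.  -249.3   28.5]
board 1687 z 14.7 [ 478.1 -260.8] [239.  242.8] 5.2 mean [ 500.3 -249.1   14.7]
knob none
knob2 16 z 34.3 [ 416.7 -252.2] [16.6 14.1] 3.8 mean [ 415.6 -250.4   34. ]
jaw/housing z (array([ 26,  56, 106,  71,  23,   7,   1,   3]), array([21.04638231, 22.41417598, 23.78196966, 25.14976333, 26.517557  ,
       27.88535068, 29.25314435, 30.62093802, 31.9887317 ]))
--
edge 1447 z 7.4 [577.7 199.2] [190.   39.1] 61.2 mean [577.  203.7   7.5]
fin 313 z 43.3 [577.2 199.5] [59.8 16.1] 60.8 mean [575.5 200.7  41.6]
plate 1091 z 28.4 [ 559.4 -253.3] [ 55.9 152.9] 5.4 mean [ 558.2 -248.4   28.3]
board 4815 z 14.3 [ 479.7 -260.4] [234.8 243.9] 5.8 mean [ 468.7 -245.4   14.3]
knob 181 z 63.8 [ 414.5 -267.3] [55.1 17.5] 2.5 mean [ 413.6 -264.7   62.9]
knob2 439 z 50.1 [ 414.7 -260.1] [56.2 31.8] 2.7 mean [ 414.  -261.    49.8]
jaw/housing z (array([ 92, 294, 377, 250,  71,  21,  12,  10]), array([21.0081237 , 22.38186153, 23.75559935, 25.12933718, 26.50307501,
       27.87681283, 29.25055066, 30.62428848, 31.99802631]))
```

```bash
python3 -m handwheel '[{"delta_pos":[-1.04,2.85,-0.5],"yaw":-0.072},{"delta_pos":[-1.04,2.85,-0.5],"yaw":-0.072},{"delta_pos":[-1.04,2.85,-1],"yaw":-0.072},{"delta_pos":[-1.04,2.85,-1],"yaw":-0.072},{"delta_pos":[-1.04,2.85,-1],"yaw":-0.072},{"delta_pos":[-1.04,2.85,-1],"yaw":-0.072},{"delta_pos":[-1.04,2.85,-1],"yaw":-0.072},{"delta_pos":[0,0,0],"yaw":0},{"delta_pos":[0,0,0],"yaw":0},{"delta_pos":[0,0,0],"yaw":0}]' 1
python3 - <<'E'
from h import *
s=status.read_state(); p=get_image("wrist"); print(s["eef_pos"],s["tool_rot"],s["qd"].round(3))
print(p["hand_eye"])
T=np.eye(4);T[:3,:3]=Rotation.from_euler("xyz",s["tool_rot"]).as_matrix();T[:3,3]=s["eef_pos"]
M=T@np.array(p["hand_eye"])
q=dict(p);q["position"]=M[:3,3];q["rotation"]=Rotation.from_matrix(M[:3,:3]).as_euler("xyz")
W=cloud(q)
for n,lo,hi in(("edge",4,14),("fin",38,52)):
    m=(W[...,2]>lo)&(W[...,2]<hi)&(np.hypot(W[...,0]-577,W[...,1]-199)<110)
    P=W[m]; print(n,len(P),np.median(P[:,2]),cv2.minAreaRect(P[:,:2].astype(np.float32)))
cv2.imwrite("pics/w1.png",p["color"][:,:,::-1])
E
```

```text
clock: 1.53
eef_pos: [577.6, 199.1, 136.9]
tool_rot: [3.141, 0.0, 1.068]
force: [0.8, -0.6, -0.4]
width: 85.6
gripper_force: 0.0
[577.55285363 199.10402804 136.94569601] [3.14073334e+00 3.69946023e-04 1.06757590e+00] [ 0.03  -0.009  0.017 -0.004  0.001 -0.001 -0.003]
[[-5.14630861e-04  9.59303893e-01  2.82375241e-01  7.10432176e+01]
 [ 9.99999408e-01  2.23055734e-04  1.06472622e-03 -2.68322664e-01]
 [ 9.58410589e-04  2.82375622e-01 -9.59303440e-01 -1.77201924e+02]
 [ 0.00000000e+00  0.00000000e+00  0.00000000e+00  1.00000000e+00]]
edge 6552 8.073893884889827 ((575.8648681640625, 199.89230346679688), (189.58151245117188, 36.05803680419922), 61.69215393066406)
fin 1164 44.79024631301459 ((575.9276733398438, 200.13185119628906), (59.29079055786133, 13.833500862121582), 62.31770324707031)
```

```bash
python3 -m handwheel '[{"delta_pos":[-0.17,0.09,-1.5],"yaw":0.009},{"delta_pos":[0,0,-2],"yaw":0},{"delta_pos":[0,0,-2],"yaw":0},{"delta_pos":[0,0,-2],"yaw":0},{"delta_pos":[0,0,-2],"yaw":0},{"delta_pos":[0,0,-1.5],"yaw":0},{"delta_pos":[0,0,-0.7],"yaw":0},{"delta_pos":[0,0,0],"yaw":0},{"delta_pos":[0,0,0],"yaw":0}]'
python3 -m handwheel '[{"delta_pos":[0,0,0],"yaw":0},{"delta_pos":[0,0,0],"yaw":0},{"delta_pos":[0,0,0],"yaw":0},{"delta_pos":[0,0,0],"yaw":0},{"delta_pos":[0,0,0],"yaw":0},{"delta_pos":[0,0,0],"yaw":0},{"delta_pos":[0,0,0],"yaw":0},{"delta_pos":[0,0,0],"yaw":0}]' -1
```

```text
clock: 2.33
eef_pos: [576.3, 199.5, 20.3]
tool_rot: [3.141, -0.0, 1.074]
force: [-0.3, -0.1, 1.0]
width: 85.5
gripper_force: 0.0
clock: 3.0
eef_pos: [575.5, 200.5, 19.8]
tool_rot: [3.142, -0.0, 1.076]
force: [-0.2, 0.6, -0.3]
width: 0.4
gripper_force: 0.0
```

```bash
python3 - <<'E'
from h import *
a=get_image("wrist")["color"];b=get_image("side")["color"][180:384,100:372]
b=cv2.resize(b,(512,384)); print(status.read_state()["width"])
cv2.imwrite("pics/w2.png",cv2.resize(np.vstack([a,b])[:,:,::-1],None,fx=.75,fy=.75))
E
```

```text
-0.09092892657179061
```

View pics/w2.png

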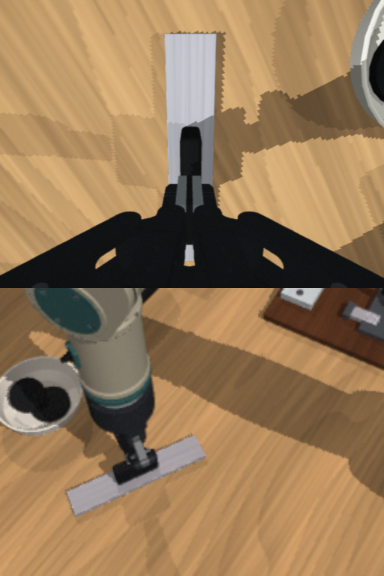

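```bash
python3 - <<'E'
from h import *
p=get_image("wrist");a=p["color"][140:370,160:350];b=get_image("side")["color"][260:360,140:250]
a=cv2.resize(a,None,fx=2.5,fy=2.5,interpolation=2)[:570]; b=cv2.resize(b,(300,570*300//300),interpolation=2) if 0 else cv2.resize(b,(320,291),interpolation=2)
b=np.vstack([b,np.zeros((570-291,320,3),np.uint8)])
cv2.imwrite("pics/w3.png",np.hstack([a,b])[:,:,::-1])
E
```

```text
(no output)
```

View pics/w3.png

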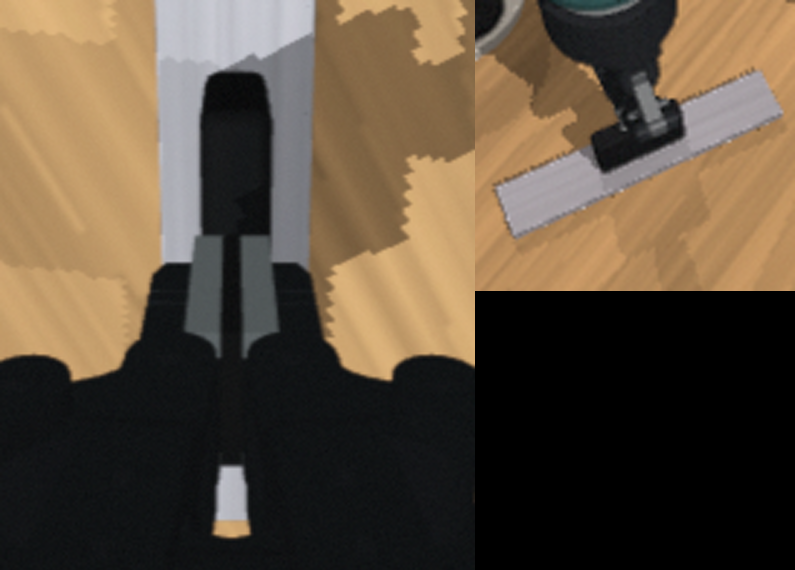

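```bash
cat >> h.py <<'E'
def wcloud(p,s):
    T=np.eye(4);T[:3,:3]=Rotation.from_euler("xyz",s["tool_rot"]).as_matrix();T[:3,3]=s["eef_pos"]
    M=T@np.array(p["hand_eye"]); q=dict(p);q["position"]=M[:3,3];q["rotation"]=Rotation.from_matrix(M[:3,:3]).as_euler("xyz")
    return cloud(q)
E
python3 - <<'E'
from h import *
s=status.read_state();p=get_image("wrist");W=wcloud(p,s)
for v in(190,225,240,250,260,270): print(v,[(u,*W[v,u].round(0)) for u in(238,245,252,256,262,268)])
print(s["force"],s["tau"].round(2),s["width"])
E
```

```text
190 [(238, np.float64(575.0), np.float64(218.0), np.float64(7.0)), (245, np.float64(585.0), np.float64(226.0), np.float64(45.0)), (252, np.float64(588.0), np.float64(224.0), np.float64(45.0)), (256, np.float64(589.0), np.float64(223.0), np.float64(45.0)), (262, np.float64(592.0), np.float64(222.0), np.float64(45.0)), (268, np.float64(594.0), np.float64(220.0), np.float64(43.0))]
225 [(238, np.float64(564.0), np.float64(199.0), np.float64(6.0)), (245, np.float64(576.0), np.float64(210.0), np.float64(45.0)), (252, np.float64(579.0), np.float64(209.0), np.float64(45.0)), (256, np.float64(581.0), np.float64(207.0), np.float64(45.0)), (262, np.float64(584.0), np.float64(206.0), np.float64(45.0)), (268, np.float64(586.0), np.float64(204.0), np.float64(42.0))]
240 [(238, np.float64(575.0), np.float64(213.0), np.float64(65.0)), (245, np.float64(577.0), np.float64(211.0), np.float64(65.0)), (252, np.float64(580.0), np.float64(210.0), np.float64(65.0)), (256, np.float64(581.0), np.float64(209.0), np.float64(65.0)), (262, np.float64(584.0), np.float64(207.0), np.float64(64.0)), (268, np.float64
[... 633 characters left out ...]
float64(581.0), np.float64(209.0), np.float64(82.0)), (262, np.float64(583.0), np.float64(208.0), np.float64(83.0)), (268, np.float64(585.0), np.float64(207.0), np.float64(83.0))]
270 [(238, np.float64(576.0), np.float64(212.0), np.float64(90.0)), (245, np.float64(578.0), np.float64(211.0), np.float64(90.0)), (252, np.float64(580.0), np.float64(210.0), np.float64(90.0)), (256, np.float64(581.0), np.float64(209.0), np.float64(90.0)), (262, np.float64(583.0), np.float64(208.0), np.float64(90.0)), (268, np.float64(585.0), np.float64(207.0), np.float64(90.0))]
[ 0.78043847 -0.22394172 -0.50531032] [-1.000e-02 -5.757e+01  3.010e+00 -1.239e+01  1.000e-02  0.000e+00
  0.000e+00] -0.3085550319326418
```

```bash
python3 -m handwheel '[{"delta_pos":[0,0,0.5],"yaw":0},{"delta_pos":[0,0,1],"yaw":0},{"delta_pos":[0,0,1],"yaw":0},{"delta_pos":[0,0,1],"yaw":0},{"delta_pos":[0,0,1],"yaw":0},{"delta_pos":[0,0,0],"yaw":0},{"delta_pos":[0,0,0],"yaw":0}]'
python3 - <<'E'
from h import *
s=status.read_state();p=get_image("wrist");W=wcloud(p,s)
P=W[(W[...,2]>4)&(W[...,2]<110)].reshape(-1,3)
print(np.histogram(P[:,2],range(4,110,6)))
print(models.boxes_of(get_image("side"),"straightedge")[:1])
E
```

```text
clock: 3.83
eef_pos: [576.2, 200.7, 66.0]
tool_rot: [3.14, -0.002, 1.076]
force: [-0.4, 0.0, -0.6]
width: -0.0
gripper_force: 0.0
(array([11233,  5741,  1196,   393,   583,  1303,  1514,    58,     0,
           0,     0,     0,     0,     0,     0,     0,    43]), array([  4,  10,  16,  22,  28,  34,  40,  46,  52,  58,  64,  70,  76,
        82,  88,  94, 100, 106]))
[{'rect': [147.9, 282.8, 246.0, 342.2], 'score': 0.58}]
```

```bash
python3 - <<'E'
from h import *
s=status.read_state();print(s["eef_pos"],s["width"])
for n in("side","scene","wrist"):
    p=get_image(n);W=wcloud(p,s) if n=="wrist" else cloud(p)
    m=(np.hypot(W[...,0]-576,W[...,1]-200)<30)&(W[...,2]>52)
    P=W[m]; print(n,len(P),np.sort(P[:,2])[:12].round(0),np.histogram(P[:,2],range(52,152,8))[0])
    if n!="wrist":
        v,u=np.nonzero(m); print(u.min(),u.max(),v.min(),v.max())
        c=p["color"][v.min()-30:v.max()+60,u.min()-50:u.max()+50]
        cv2.imwrite(f"pics/c_{n}.png",cv2.resize(c,(390,390*c.shape[0]//c.shape[1]),interpolation=2)[:,:,::-1])
E
python3 -c "
import cv2,numpy as np
a=cv2.imread('pics/c_side.png');b=cv2.imread('pics/c_scene.png');h=min(a.shape[0],b.shape[0],600)
cv2.imwrite('pics/c.png',np.hstack([a[:h],b[:h]]))"
```

```text
[575.03307727 200.32515256  64.43136717] -0.1381021846979786
side 408 [100. 100. 104. 104. 106. 108. 109. 113. 115. 116. 118. 122.] [ 0  0  0  0  0  1  4  5  3  2  0 12]
132 201 77 293
scene 3052 [100. 102. 102. 102. 103. 103. 104. 105. 105. 106. 106. 107.] [ 0  0  0  0  0  0 16 27 31 25 15 33]
330 415 16 230Traceback (most recent call last):
  File "<stdin>", line 10, in <module>
cv2.error: OpenCV(4.12.0) /io/opencv/modules/imgproc/src/resize.cpp:4208: error: (-215:Assertion failed) !ssize.empty() in function 'resize'

[ WARN:0@0.016] global loadsave.cpp:275 findDecoder imread_('pics/c_scene.png'): can't open/read file: check file path/integrity
Traceback (most recent call last):
AttributeError: 'NoneType' object has no attribute 'shape'
```

```bash
python3 - <<'E'
from h import *
for i in range(2):
    s=status.read_state();p=get_image("wrist");W=wcloud(p,s)
    m=(np.hypot(W[...,0]-576,W[...,1]-200)<30)&(W[...,2]>60)
    print(s["eef_pos"].round(1),[ (u,np.nanmin(np.where(m[:,u],W[:,u,2],np.nan)).round(1)) for u in range(232,276,6) if m[:,u].any()], W[m][np.argsort(W[m][:,2])[:6]].round(1).tolist())
E
```

```text
[575.  200.3  64.2] [(232, np.float64(105.7)), (238, np.float64(103.0)), (244, np.float64(103.6)), (250, np.float64(102.9)), (256, np.float64(103.7)), (262, np.float64(102.8)), (268, np.float64(108.8)), (274, np.float64(106.1))] [[585.0, 205.4, 100.8], [583.9, 206.3, 101.5], [577.6, 209.9, 101.8], [582.4, 207.5, 102.2], [582.8, 207.3, 102.2], [579.7, 209.0, 102.3]]
[575.1 200.3  64.3] [(232, np.float64(106.8)), (238, np.float64(103.3)), (244, np.float64(102.3)), (250, np.float64(102.9)), (256, np.float64(103.2)), (262, np.float64(103.0)), (268, np.float64(109.5)), (274, np.float64(106.3))] [[582.8, 207.1, 101.9], [582.1, 207.7, 102.1], [579.7, 208.9, 102.1], [582.5, 207.5, 102.3], [577.4, 210.3, 102.3], [576.2, 210.9, 102.3]]
```

Fingertips really end about 38 mm above the reported TCP (all three cameras agree), so the fingers closed above the fin. I'll compensate for that in z.

```bash
python3 -m handwheel '[{"delta_pos":[0,0,0],"yaw":0},{"delta_pos":[0,0,0],"yaw":0},{"delta_pos":[0,0,0],"yaw":0},{"delta_pos":[0,0,0],"yaw":0},{"delta_pos":[0,0,0],"yaw":0},{"delta_pos":[0,0,0],"yaw":0},{"delta_pos":[0,0,0],"yaw":0},{"delta_pos":[0,0,0],"yaw":0}]' 1
python3 -m handwheel '[{"delta_pos":[0,0,-1],"yaw":0},{"delta_pos":[0,0,-1.5],"yaw":0},{"delta_pos":[0,0,-1.5],"yaw":0},{"delta_pos":[0,0,-1.5],"yaw":0},{"delta_pos":[0,0,-1],"yaw":0},{"delta_pos":[0,0,-1],"yaw":0},{"delta_pos":[0,0,-0.7],"yaw":0},{"delta_pos":[0,0,0],"yaw":0},{"delta_pos":[0,0,0],"yaw":0}]'
python3 -m handwheel '[{"delta_pos":[0,0,0],"yaw":0},{"delta_pos":[0,0,0],"yaw":0},{"delta_pos":[0,0,0],"yaw":0},{"delta_pos":[0,0,0],"yaw":0},{"delta_pos":[0,0,0],"yaw":0},{"delta_pos":[0,0,0],"yaw":0},{"delta_pos":[0,0,0],"yaw":0},{"delta_pos":[0,0,0],"yaw":0}]' -1
```

```text
clock: 4.85
eef_pos: [575.5, 200.4, 64.8]
tool_rot: [3.142, -0.0, 1.076]
force: [-0.8, -0.3, 0.6]
width: 85.2
gripper_force: 0.0
clock: 5.6
eef_pos: [575.5, 200.3, -17.4]
tool_rot: [-3.141, 0.0, 1.076]
force: [0.2, -0.3, 0.1]
width: 85.5
gripper_force: 0.0
clock: 6.27
eef_pos: [575.8, 200.5, -16.8]
tool_rot: [3.141, -0.001, 1.076]
force: [1.2, 0.2, 3.7]
width: 13.2
gripper_force: 59.3
```

```bash
python3 -m handwheel '[{"delta_pos":[0,0,0.5],"yaw":0},{"delta_pos":[0,0,1],"yaw":0},{"delta_pos":[0,0,1.5],"yaw":0},{"delta_pos":[0,0,1.5],"yaw":0},{"delta_pos":[0,0,1.5],"yaw":0},{"delta_pos":[0,0,1.5],"yaw":0},{"delta_pos":[0,0,1.5],"yaw":0},{"delta_pos":[0,0,0],"yaw":0},{"delta_pos":[0,0,0],"yaw":0}]'
python3 - <<'E'
from h import *
s=status.read_state();p=get_image("wrist");W=wcloud(p,s);print(s["eef_pos"],s["tool_rot"])
m=(W[...,2]>85)&(W[...,2]<108)&(np.hypot(W[...,0]-576,W[...,1]-200)<120)
P=W[m];print(len(P),np.histogram(P[:,2],10))
print(cv2.minAreaRect(P[:,:2].astype(np.float32)))
E
```

```text
clock: 7.02
eef_pos: [576.0, 200.7, 73.7]
tool_rot: [3.14, -0.001, 1.076]
force: [-0.2, 0.6, -2.6]
width: 13.0
gripper_force: 58.6
[575.98262118 200.65213587  73.7068912 ] [ 3.14046152e+00 -1.43261616e-03  1.07579074e+00]
15310 (array([ 189, 5177, 8779, 1042,   16,   23,   16,   23,   19,   26]), array([ 96.01612022,  97.2115054 ,  98.40689057,  99.60227575,
       100.79766093, 101.9930461 , 103.18843128, 104.38381646,
       105.57920163, 106.77458681, 107.96997199]))
((581.9166870117188, 212.37530517578125), (162.26036071777344, 36.159000396728516), 61.6824836730957)
```

```bash
python3 -m handwheel '[{"delta_pos":[-0.2,-1.4,0],"yaw":0.02},{"delta_pos":[-0.4,-2.5,0],"yaw":0.037},{"delta_pos":[-0.4,-3,0],"yaw":0.037},{"delta_pos":[-0.4,-3,0],"yaw":0.037},{"delta_pos":[-0.4,-3,0],"yaw":0.037},{"delta_pos":[-0.4,-3,0],"yaw":0.037},{"delta_pos":[-0.4,-3,0],"yaw":0.037},{"delta_pos":[-0.4,-3,0],"yaw":0.037},{"delta_pos":[-0.4,-3,0],"yaw":0.037}]'
python3 -m handwheel '[{"delta_pos":[-0.5,-3,0],"yaw":0.037},{"delta_pos":[-0.5,-3,0],"yaw":0.037},{"delta_pos":[-0.5,-3,0],"yaw":0.037},{"delta_pos":[-0.5,-3,0],"yaw":0.037},{"delta_pos":[-0.5,-3,0],"yaw":0.037},{"delta_pos":[-0.5,-3,0],"yaw":0.037},{"delta_pos":[-0.3,-1.9,0],"yaw":0.035},{"delta_pos":[0,-1,0],"yaw":0.02},{"delta_pos":[0,0,0],"yaw":0},{"delta_pos":[0,0,0],"yaw":0}]'
python3 - <<'E'
from h import *
s=status.read_state();p=get_image("wrist");W=wcloud(p,s);print(s["eef_pos"],s["tool_rot"])
def mr(lo,hi,c=None):
    m=(W[...,2]>lo)&(W[...,2]<hi)
    if c is not None: m&=c
    P=W[m];print(len(P),np.median(P[:,2]),cv2.minAreaRect(P[:,:2].astype(np.float32)))
mr(92,106,(np.abs(W[...,1]+257)<130)&(np.abs(W[...,0]-510)<50)); mr(25,34,W[...,0]>520)
a=p["color"];b=get_image("side")["color"][110:264,270:475]
cv2.imwrite("pics/w4.png",cv2.resize(np.vstack([a,cv2.resize(b,(512,384))])[:,:,::-1],None,fx=.78,fy=.78))
E
```

```text
clock: 7.82
eef_pos: [540.1, -49.9, 71.6]
tool_rot: [-3.139, 0.0, 1.394]
force: [0.2, 0.1, -2.5]
width: 12.7
gripper_force: 58.6
clock: 8.65
eef_pos: [507.6, -257.3, 71.8]
tool_rot: [-3.14, -0.002, 1.667]
force: [0.1, 1.0, -2.2]
width: 13.0
gripper_force: 58.6
[ 507.64861124 -257.29734047   71.76681187] [-3.14012594e+00 -1.59027677e-03  1.66687394e+00]
15320 96.76556840313856 ((505.7630920410156, -243.92062377929688), (36.17922592163086, 162.36685180664062), 5.637691497802734)
14684 29.117111030598565 ((558.7501831054688, -251.20767211914062), (53.2117805480957, 145.5471649169922), 5.35447359085083)
```

View pics/w4.png

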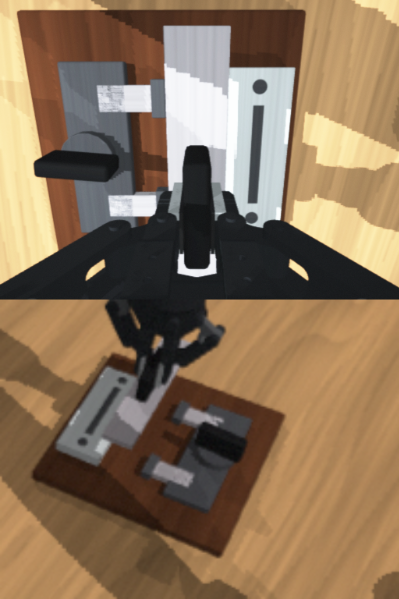

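```bash
python3 -m handwheel '[{"delta_pos":[0.1,0,-1],"yaw":-0.002},{"delta_pos":[0,0,-1.2],"yaw":0},{"delta_pos":[0,0,-1.2],"yaw":0},{"delta_pos":[0,0,-1.2],"yaw":0},{"delta_pos":[0,0,-1],"yaw":0},{"delta_pos":[0,0,-0.8],"yaw":0},{"delta_pos":[0,0,-0.5],"yaw":0},{"delta_pos":[0,0,-0.3],"yaw":0},{"delta_pos":[0,0,0],"yaw":0},{"delta_pos":[0,0,0],"yaw":0}]'
python3 -m handwheel '[{"delta_pos":[0,0,-0.1],"yaw":0},{"delta_pos":[0,0,0],"yaw":0},{"delta_pos":[0,0,0],"yaw":0}]'
```

```text
clock: 9.58
eef_pos: [509.7, -257.7, 0.9]
tool_rot: [3.141, 0.0, 1.667]
force: [-0.1, 0.6, -2.4]
width: 13.1
gripper_force: 58.7
clock: 9.83
eef_pos: [509.8, -257.7, 0.2]
tool_rot: [3.141, 0.0, 1.667]
force: [0.1, -0.3, -2.9]
width: 12.9
gripper_force: 58.7
```

```bash
python3 -m handwheel '[{"delta_pos":[0,0,-0.1],"yaw":0},{"delta_pos":[0,0,0],"yaw":0},{"delta_pos":[0,0,0],"yaw":0}]'
python3 -m handwheel '[{"delta_pos":[0,0,-0.1],"yaw":0},{"delta_pos":[0,0,0],"yaw":0},{"delta_pos":[0,0,0],"yaw":0}]'
```

```text
clock: 10.08
eef_pos: [509.5, -257.5, -1.1]
tool_rot: [3.142, -0.0, 1.667]
force: [-0.2, -0.3, -2.7]
width: 13.3
gripper_force: 58.7
clock: 10.33
eef_pos: [509.7, -257.6, -1.9]
tool_rot: [3.141, 0.0, 1.667]
force: [-0.4, 0.1, 1.8]
width: 12.6
gripper_force: 59.2
```

```bash
python3 -m handwheel '[{"delta_pos":[0.1,0.01,0],"yaw":0},{"delta_pos":[0.1,0.01,0],"yaw":0},{"delta_pos":[0,0,0],"yaw":0},{"delta_pos":[0,0,0],"yaw":0}]'
python3 -m handwheel '[{"delta_pos":[0.1,0.01,0],"yaw":0},{"delta_pos":[0,0,0],"yaw":0},{"delta_pos":[0,0,0],"yaw":0}]'
python3 -m handwheel '[{"delta_pos":[0.05,0,0],"yaw":0},{"delta_pos":[0,0,0],"yaw":0},{"delta_pos":[0,0,0],"yaw":0}]'
```

```text
clock: 10.67
eef_pos: [509.7, -257.6, -1.8]
tool_rot: [-3.138, -0.0, 1.666]
force: [-4.7, -0.4, 7.6]
width: 13.0
gripper_force: 60.0
clock: 10.92
eef_pos: [509.9, -257.6, -1.8]
tool_rot: [-3.137, -0.001, 1.666]
force: [-6.1, 0.5, 8.8]
width: 12.8
gripper_force: 60.2
clock: 11.17
eef_pos: [509.8, -257.6, -1.8]
tool_rot: [-3.136, -0.001, 1.666]
force: [-7.3, 0.9, 9.5]
width: 12.9
gripper_force: 60.3
```

```bash
python3 - <<'E'
from h import *
s=status.read_state();p=get_image("wrist");W=wcloud(p,s);print(s["eef_pos"],s["tool_rot"])
c,sn=np.cos(.097),np.sin(.097)
D=W[...,:2]-np.array([530.9,-255.6]); lx=D@[c,sn]; ly=D@[-sn,c]
for y in (25,40,55,70):
    m=(np.abs(ly-y)<4)
    q=lambda lo,hi,a,b:(lx[m&(W[...,2]>lo)&(W[...,2]<hi)&(lx>a)&(lx<b)])
    e=q(19.5,26,-60,5);pl=q(27,32,-8,20);b=q(10,17.5,-60,10)
    jw=q(24,32,-60,-36)
    print(y,"edge",e.min().round(1),e.max().round(1),"plate min",pl.min().round(1),"n",len(e),len(pl),"jaw max",jw.max().round(1) if len(jw) else None)
u=p["color"][20:340,180:400]
cv2.imwrite("pics/w5.png",cv2.resize(u,None,fx=1.8,fy=1.8,interpolation=2)[:,:,::-1])
E
```

```text
[ 509.83058791 -257.6301792    -1.79150183] [-3.13629165e+00 -7.46473015e-04  1.66586677e+00]
25 edge -39.8 -0.4 plate min -0.6 n 775 770 jaw max -36.0
40 edge -59.6 -0.4 plate min -0.7 n 1428 830 jaw max -36.1
55 edge -59.9 -0.4 plate min -0.7 n 1545 909 jaw max -36.1
70 edge -39.7 -0.4 plate min -0.7 n 1614 995 jaw max -36.1
```

View pics/w5.png

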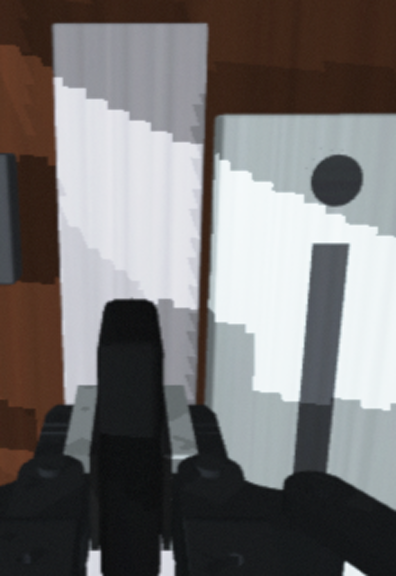

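About a 3 mm gap remains (dark stripe at px x≈208, rows 120–400); it's stuck by friction. Unload slightly and continue.

```bash
python3 -m handwheel '[{"delta_pos":[0,0,0.1],"yaw":0},{"delta_pos":[0,0,0],"yaw":0},{"delta_pos":[0,0,0],"yaw":0}]'
python3 -m handwheel '[{"delta_pos":[0.1,0.01,0],"yaw":0},{"delta_pos":[0,0,0],"yaw":0},{"delta_pos":[0,0,0],"yaw":0}]'
```

```text
clock: 11.47
eef_pos: [513.1, -257.3, -1.4]
tool_rot: [3.142, -0.0, 1.667]
force: [-0.1, -0.3, -1.9]
width: 13.0
gripper_force: 58.7
clock: 11.72
eef_pos: [513.0, -257.2, -1.6]
tool_rot: [-3.14, -0.0, 1.667]
force: [-2.5, -0.6, -3.0]
width: 13.2
gripper_force: 58.7
```

```bash
python3 -m handwheel '[{"delta_pos":[0.1,0.01,0],"yaw":0},{"delta_pos":[0,0,0],"yaw":0},{"delta_pos":[0,0,0],"yaw":0}]'
python3 -m handwheel '[{"delta_pos":[0.1,0.01,0],"yaw":0},{"delta_pos":[0,0,0],"yaw":0},{"delta_pos":[0,0,0],"yaw":0}]'
python3 - <<'E'
from h import *
s=status.read_state();p=get_image("wrist");W=wcloud(p,s);print(s["eef_pos"],s["tool_rot"],s["torque"])
c,sn=np.cos(.097),np.sin(.097)
D=W[...,:2]-np.array([530.9,-255.6]); lx=D@[c,sn]; ly=D@[-sn,c]
for y in (25,40,55,70):
    m=(np.abs(ly-y)<2)
    e=lx[m&(W[...,2]>20.5)&(W[...,2]<25.5)&(lx>-39)&(lx<5)];pl=lx[m&(W[...,2]>27.5)&(lx<20)]
    b=lx[m&(W[...,2]<20)&(lx>-15)&(lx<15)]
    print(y,np.percentile(e,[1,99]).round(1),np.percentile(pl,2).round(1),len(b))
u=p["color"][20:340,180:400]
cv2.imwrite("pics/w6.png",cv2.resize(u,None,fx=1.8,fy=1.8,interpolation=2)[:,:,::-1])
E
```

```text
clock: 11.97
eef_pos: [513.1, -257.2, -1.6]
tool_rot: [-3.138, -0.001, 1.666]
force: [-4.5, -1.1, -1.0]
width: 13.8
gripper_force: 58.9
clock: 12.22
eef_pos: [513.0, -257.1, -1.6]
tool_rot: [-3.136, -0.001, 1.666]
force: [-6.6, -0.2, 1.4]
width: 13.1
gripper_force: 59.2
[ 513.04126436 -257.13382338   -1.60930241] [-3.13643000e+00 -1.06853830e-03  1.66614966e+00] [-0.28440825  1.52562833  0.04367313]
25 [-36.1  -0.7] -24.8 0
40 [-36.   -0.8] -60.6 0
55 [-36.1  -0.7] -60.2 0
70 [-36.2  -0.7] -0.2 0
```

View pics/w6.png

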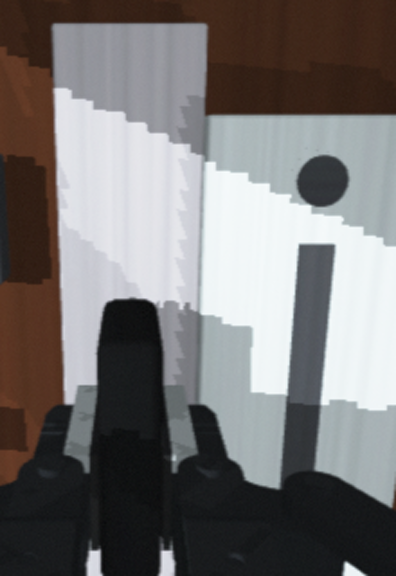

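```bash
python3 -m handwheel '[{"delta_pos":[-0.25,-0.02,0],"yaw":0},{"delta_pos":[0,0,0],"yaw":0},{"delta_pos":[0,0,0],"yaw":0}]'
python3 -m handwheel '[{"delta_pos":[0,0,0],"yaw":0},{"delta_pos":[0,0,0],"yaw":0},{"delta_pos":[0,0,0],"yaw":0},{"delta_pos":[0,0,0],"yaw":0},{"delta_pos":[0,0,0],"yaw":0},{"delta_pos":[0,0,0],"yaw":0},{"delta_pos":[0,0,0],"yaw":0}]' 1
python3 -m handwheel '[{"delta_pos":[0,0,1],"yaw":0},{"delta_pos":[0,0,2],"yaw":0},{"delta_pos":[0,0,2],"yaw":0},{"delta_pos":[0,0,2],"yaw":0},{"delta_pos":[0,0,1],"yaw":0},{"delta_pos":[0,0,1],"yaw":0},{"delta_pos":[0,0,0],"yaw":0}]'
python3 - <<'E'
from h import *
s=status.read_state();p=get_image("wrist");W=wcloud(p,s);print(s["eef_pos"],s["tool_rot"],s["qpos"].round(2))
p2=get_image("side");V=cloud(p2)
def mr(n,W,lo,hi,x,y):
    m=(W[...,2]>lo)&(W[...,2]<hi)&(W[...,0]>x[0])&(W[...,0]<x[1])&(W[...,1]>y[0])&(W[...,1]<y[1])
    P=W[m]
    if len(P)>5: r=cv2.minAreaRect(P[:,:2].astype(np.float32));print(n,len(P),np.round(r[0],1),np.round(r[1],1),round(r[2],1))
for w in(W,V):
    mr("edge",w,20.5,25.5,(490,529),(-380,-140)); mr("plate",w,27.5,32,(528,600),(-340,-160))
    mr("knob",w,55,72,(370,460),(-320,-210)); mr("fin",w,52,66,(490,540),(-310,-200))
cv2.imwrite("pics/w7.png",p["color"][:,:,::-1])
E
```

```text
clock: 12.52
eef_pos: [513.1, -257.1, -1.4]
tool_rot: [-3.141, -0.0, 1.667]
force: [-2.6, -0.2, -2.1]
width: 13.0
gripper_force: 58.7
clock: 13.1
eef_pos: [513.8, -257.2, -1.1]
tool_rot: [3.141, 0.0, 1.667]
force: [-0.6, -0.1, -0.5]
width: 85.4
gripper_force: 0.0
clock: 13.68
eef_pos: [514.7, -257.7, 90.8]
tool_rot: [3.139, 0.002, 1.667]
force: [0.6, 0.2, -0.3]
width: 85.4
gripper_force: 0.0
[ 514.66320279 -257.73288928   90.82023454] [3.13865683e+00 1.68891385e-03 1.66664156e+00] [ 0.49  0.66 -0.11  1.83  0.11  0.66  0.41]
edge 8721 [ 512.4 -257.4] [ 36.2 189.8] 5.4
plate 14163 [ 557.7 -253.1] [ 55.1 149.6] 5.5
knob 2197 [ 413.5 -267. ] [55.8 14.2] 0.6
fin 1853 [ 512.2 -257.1] [13.6 59.7] 5.8
edge 572 [ 509.9 -256.9] [ 38.1 192.8] 0.5
plate 787 [ 559.2 -252.7] [ 54.9 152.2] 4.9
knob 183 [ 414.5 -266.6] [55.3 17.4] 4.9
fin 129 [ 514.  -257.1] [15.2 61.9] 3.7
```

View pics/w7.png

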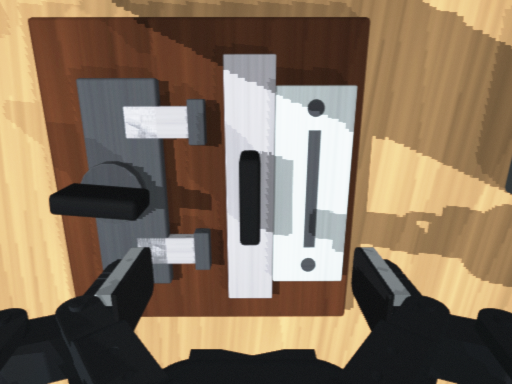

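Straightedge is flush and extends past both plate ends (rows 55–298 vs plate 86–282), jaws open. Next the knob at (413.3, -267), bar angle ~0.6°.

```bash
python3 -m handwheel '[{"delta_pos":[-0.7,-0.07,0],"yaw":0.1},{"delta_pos":[-1,-0.1,0],"yaw":0.11},{"delta_pos":[-1,-0.1,0],"yaw":0.11},{"delta_pos":[-1,-0.1,0],"yaw":0.11},{"delta_pos":[-1,-0.1,0],"yaw":0.11},{"delta_pos":[-1,-0.1,0],"yaw":0.11},{"delta_pos":[-1,-0.1,0],"yaw":0.11}]'
python3 -m handwheel '[{"delta_pos":[-1,-0.1,0],"yaw":0.11},{"delta_pos":[-1,-0.1,0],"yaw":0.11},{"delta_pos":[-1,-0.1,0],"yaw":0.11},{"delta_pos":[-0.4,-0.06,0],"yaw":0.11},{"delta_pos":[0,0,0],"yaw":0.11},{"delta_pos":[0,0,0],"yaw":0.11},{"delta_pos":[0,0,0],"yaw":0.065},{"delta_pos":[0,0,0],"yaw":0},{"delta_pos":[0,0,0],"yaw":0}]'
python3 - <<'E'
from h import *
s=status.read_state();p=get_image("wrist");W=wcloud(p,s);print(s["eef_pos"],s["tool_rot"],s["qpos"].round(2))
m=(W[...,2]>58)&(W[...,2]<70)&(np.hypot(W[...,0]-413,W[...,1]+267)<45)
print(m.sum(),np.median(W[m][:,2]),cv2.minAreaRect(W[m][:,:2].astype(np.float32)))
E
```

```text
clock: 14.37
eef_pos: [445.2, -263.4, 87.5]
tool_rot: [-3.141, -0.003, 2.432]
force: [0.3, -0.3, 0.3]
width: 85.9
gripper_force: 0.0
clock: 15.12
eef_pos: [411.8, -267.1, 87.9]
tool_rot: [3.14, -0.001, -3.134]
force: [-0.2, -0.3, -0.3]
width: 85.5
gripper_force: 0.0
[ 411.84270028 -267.07268959   87.90533376] [ 3.13996941e+00 -1.41336977e-03 -3.13351069e+00] [ 0.88  0.62 -0.53  2.05  0.54  0.61  1.56]
1835 65.74670192627164 ((412.3231201171875, -267.4493408203125), (55.6318473815918, 13.701486587524414), 0.9382413029670715)
```

```bash
python3 -m handwheel '[{"delta_pos":[0.06,-0.03,-1],"yaw":0.006},{"delta_pos":[0,0,-1.5],"yaw":0},{"delta_pos":[0,0,-1.5],"yaw":0},{"delta_pos":[0,0,-1.5],"yaw":0},{"delta_pos":[0,0,-1.2],"yaw":0},{"delta_pos":[0,0,-1],"yaw":0},{"delta_pos":[0,0,-0.6],"yaw":0},{"delta_pos":[0,0,-0.3],"yaw":0},{"delta_pos":[0,0,0],"yaw":0},{"delta_pos":[0,0,0],"yaw":0}]'
python3 -m handwheel '[{"delta_pos":[0,0,0],"yaw":0},{"delta_pos":[0,0,0],"yaw":0},{"delta_pos":[0,0,0],"yaw":0},{"delta_pos":[0,0,0],"yaw":0},{"delta_pos":[0,0,0],"yaw":0},{"delta_pos":[0,0,0],"yaw":0},{"delta_pos":[0,0,0],"yaw":0}]' -1
```

```text
clock: 16.0
eef_pos: [413.4, -267.8, 3.0]
tool_rot: [-3.141, 0.0, -3.125]
force: [0.3, -0.5, 0.7]
width: 85.6
gripper_force: 0.0
clock: 16.58
eef_pos: [413.2, -267.1, 3.2]
tool_rot: [3.141, 0.0, -3.125]
force: [-1.3, 1.6, 6.0]
width: 12.6
gripper_force: 58.9
```

```bash
python3 -m handwheel '[{"delta_pos":[0,0,0],"yaw":-0.05},{"delta_pos":[0,0,0],"yaw":-0.1},{"delta_pos":[0,0,0],"yaw":-0.1},{"delta_pos":[0,0,0],"yaw":-0.1},{"delta_pos":[0,0,0],"yaw":-0.1},{"delta_pos":[0,0,0],"yaw":-0.1},{"delta_pos":[0,0,0],"yaw":-0.1},{"delta_pos":[0,0,0],"yaw":-0.1},{"delta_pos":[0,0,0],"yaw":0}]'
python3 -m handwheel '[{"delta_pos":[0,0,0],"yaw":-0.1},{"delta_pos":[0,0,0],"yaw":-0.1},{"delta_pos":[0,0,0],"yaw":-0.1},{"delta_pos":[0,0,0],"yaw":-0.1},{"delta_pos":[0,0,0],"yaw":-0.1},{"delta_pos":[0,0,0],"yaw":0},{"delta_pos":[0,0,0],"yaw":0}]'
python3 -c "
from h import *
s=status.read_state();print(s['torque'],s['qpos'].round(2))"
```

```text
clock: 17.33
eef_pos: [413.2, -266.8, 3.1]
tool_rot: [3.141, -0.0, 2.406]
force: [-0.6, 3.8, 5.3]
width: 13.0
gripper_force: 59.2
clock: 17.92
eef_pos: [413.4, -266.7, 3.2]
tool_rot: [3.141, -0.001, 1.911]
force: [-0.5, 2.7, 6.0]
width: 13.0
gripper_force: 59.3
[ 0.72281527  0.11553935 -0.14406301] [ 0.58  0.73 -0.1   2.1   0.2   0.32  0.66]
```

```bash
python3 -m handwheel '[{"delta_pos":[0,0,0],"yaw":-0.05},{"delta_pos":[0,0,0],"yaw":-0.05},{"delta_pos":[0,0,0],"yaw":-0.05},{"delta_pos":[0,0,0],"yaw":0},{"delta_pos":[0,0,0],"yaw":0}]'
python3 -c "
from h import *
s=status.read_state();print(s['torque'])"
python3 -m handwheel '[{"delta_pos":[0,0,0],"yaw":-0.04},{"delta_pos":[0,0,0],"yaw":0},{"delta_pos":[0,0,0],"yaw":0}]'
python3 -c "
from h import *
s=status.read_state();print(s['torque'])"
python3 -m handwheel '[{"delta_pos":[0,0,0],"yaw":-0.04},{"delta_pos":[0,0,0],"yaw":0},{"delta_pos":[0,0,0],"yaw":0}]'
python3 -c "
from h import *
s=status.read_state();print(s['torque'])"
```

```text
clock: 18.33
eef_pos: [413.5, -266.6, 3.2]
tool_rot: [3.141, -0.001, 1.761]
force: [0.2, 2.9, 6.8]
width: 13.4
gripper_force: 59.4
[ 0.6649719   0.1023546  -0.04382357]
clock: 18.58
eef_pos: [413.4, -266.6, 3.1]
tool_rot: [3.141, -0.001, 1.724]
force: [0.4, 2.9, 5.7]
width: 12.8
gripper_force: 59.5
[0.63402257 0.12936024 0.53429614]
clock: 18.83
eef_pos: [413.5, -266.6, 3.2]
tool_rot: [-3.141, -0.001, 1.688]
force: [-0.1, 2.6, 6.9]
width: 13.0
gripper_force: 67.4
[0.48331124 0.21775559 1.46243012]
```

```bash
python3 -m handwheel '[{"delta_pos":[0,0,0],"yaw":0.04},{"delta_pos":[0,0,0],"yaw":0},{"delta_pos":[0,0,0],"yaw":0}]'
python3 -m handwheel '[{"delta_pos":[0,0,0],"yaw":0},{"delta_pos":[0,0,0],"yaw":0},{"delta_pos":[0,0,0],"yaw":0},{"delta_pos":[0,0,0],"yaw":0},{"delta_pos":[0,0,0],"yaw":0},{"delta_pos":[0,0,0],"yaw":0},{"delta_pos":[0,0,0],"yaw":0}]' 1
python3 -m handwheel '[{"delta_pos":[0,0,1],"yaw":0},{"delta_pos":[0,0,2],"yaw":0},{"delta_pos":[0,0,2],"yaw":0},{"delta_pos":[0,0,2],"yaw":0},{"delta_pos":[0.5,0,2],"yaw":0},{"delta_pos":[1.5,0,1],"yaw":0},{"delta_pos":[2,0,0],"yaw":0},{"delta_pos":[2,0,0],"yaw":0},{"delta_pos":[1,0,0],"yaw":0},{"delta_pos":[0,0,0],"yaw":0}]'
python3 - <<'E'
from h import *
s=status.read_state();p=get_image("wrist");W=wcloud(p,s);print(s["eef_pos"],s["tool_rot"])
def mr(n,lo,hi,x,y):
    m=(W[...,2]>lo)&(W[...,2]<hi)&(W[...,0]>x[0])&(W[...,0]<x[1])&(W[...,1]>y[0])&(W[...,1]<y[1])
    P=W[m]; r=cv2.minAreaRect(P[:,:2].astype(np.float32));print(n,len(P),np.round(r[0],1),np.round(r[1],1),round(r[2],1))
mr("knob",58,72,(370,460),(-320,-210));mr("fin",54,66,(490,540),(-310,-200));mr("plate",27.5,32,(528,600),(-340,-160))
cv2.imwrite("pics/w8.png",p["color"][:,:,::-1])
E
```

```text
clock: 19.08
eef_pos: [413.4, -266.6, 3.2]
tool_rot: [3.141, -0.001, 1.725]
force: [0.5, 2.9, 6.0]
width: 13.2
gripper_force: 59.7
clock: 19.67
eef_pos: [413.1, -267.9, 2.8]
tool_rot: [-3.142, 0.0, 1.718]
force: [-0.2, 0.6, 0.1]
width: 85.6
gripper_force: 0.0
clock: 20.5
eef_pos: [485.7, -267.3, 103.4]
tool_rot: [3.139, 0.001, 1.72]
force: [-0.4, -0.8, -0.1]
width: 85.2
gripper_force: 0.0
[ 485.69358815 -267.28144938  103.42742898] [3.13885848e+00 7.27070067e-04 1.71991981e+00]
knob 1857 [ 413.1 -267.4] [14.7 56.3] 9.7
fin 1725 [ 512.4 -257.2] [14.2 60. ] 5.5
plate 12611 [ 557.6 -253.4] [ 55.3 150.1] 5.6
```

View pics/w8.png

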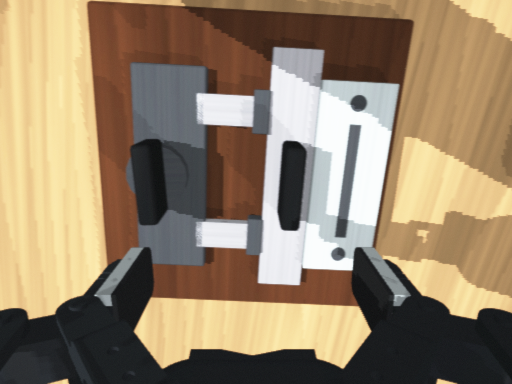

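The pads touch the straightedge (px x≈268), it is flush to the plate, and the knob is 1.50 rad from open, at its stop.

```bash
python3 -c "
from h import *
print(ctrl.finish_job())"
```

```text
the job is handed in; nothing more can be done
None
```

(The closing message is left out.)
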